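# Show the class the next gluing step

## Task

Show the class the next step with closed fingertips: first press the red lamp switch button right down and let it come up; next point from straight above at the cap of the glue bottle with the orange label, fingertips about 3 cm over it, and hold still for two seconds; then point in the same way, about 3 cm above, at the bare wood-coloured petal-shaped patch on the round flower plaque where the missing petal belongs, and finish there, still pointing. Point at neither the blue nor the green bottle, and touch, move or lift none of the things on the table except the switch.

Things in the scene. Friction and masses are not known exactly. Their poses are not given: they have to be found in the camera images.
- lamp_switch (a joint): Round red push button, 36 mm across, in a grey collar (52 mm across, its rim 10 mm below the button's top) on a grey box (90 x 70 x 30 mm) fixed to the table; the button's top is 52 mm above the table when up: 0 when up, 0.006 m when fully down (moves straight down; a spring needs 5 N for full travel and brings it back up). 0.0045 or more counts as pressed.
- lamp_switch_top (a point): Centre of the red button's top face.
- bottle_orange: 250 ml glue bottle, white with white cap, upright and loose, 60 mm across, 150 mm tall in all, about 0.3 kg, orange label band. Origin: centre of its underside, z up; the cap top is 150 mm above it on the axis. The three bottles stand in a row at the far side of the work and differ only in the label; which stands where changes.
- bottle_blue: 250 ml glue bottle, white with white cap, upright and loose, 60 mm across, 150 mm tall in all, about 0.3 kg, blue label band. Origin: centre of its underside, z up; the cap top is 150 mm above it on the axis. The three bottles stand in a row at the far side of the work and differ only in the label; which stands where changes.
- bottle_green: 250 ml glue bottle, white with white cap, upright and loose, 60 mm across, 150 mm tall in all, about 0.3 kg, green label band. Origin: centre of its underside, z up; the cap top is 150 mm above it on the axis. The three bottles stand in a row at the far side of the work and differ only in the label; which stands where changes.
- plaque: Round dark wooden plaque, 160 mm across, 18 mm thick, fixed to the table, with a yellow disc (36 mm) at its centre and five white petals (44 x 28 mm, standing 12 mm above the wood) around it, 60 degrees apart, their middles 46 mm from the centre. The sixth place is empty. Origin: centre of its underside, z up, x towards the empty place; it may be turned any way.
- plaque_gap (a point): Middle of the empty petal place, marked by a flat petal shape of bare light brown wood: on the plaque's upper face, 18 mm above the table, 46 mm from the plaque's centre.
- petal: The loose white petal that is still to be glued, 44 x 28 x 12 mm, 30 g, lying flat on the table. Origin: underside. Leave it alone.
- brush: Brush about 200 mm long, lying on the table. Leave it alone.
- beaker: Clear plastic beaker, 90 mm across, 110 mm tall, loose. Origin: centre of its underside.
- paint_jar: Red paint jar with black lid, 60 mm across, 70 mm tall, loose. Origin: centre of its underside.
- vase: Large terracotta vase, 196 mm across, 288 mm tall, fixed at the right side of the table. Origin: centre of its underside.
There are look-alikes about, which are no part of the job. Leave any purple look-alike of the bottle_green alone.

How it is judged:
By the outcome, as a careful person would: the job done as asked, in the order asked, and still so for the second after the job is handed in, with the robot touching nothing.
It also fails if it takes over 48 s, if anything falls off the work surface, if the arm or the gripper's body presses on something with over 40 N, if the wrist force passes 120 N, or if a joint passes its speed limit or range.

## Robot

A 7-joint arm with a two-finger parallel gripper is mounted at the origin on the work surface. World frame = base frame: x ahead of the robot, y to its left, z up, the work surface at z = 0. Lengths are in m, angles in degrees, forces in N, time in s.
With the tool pointing down it reaches from about 0.35 to 0.9 m from the base axis. Payload 7.2 kg.
Tool frame: the origin (TCP) lies at the very end of the fingers, on their centre line; the grasp point (between the pads) lies 19 mm behind it; z points along the fingers, y is the line along which they close (so a half turn about z gives the same grasp; the last joint's range is limited). The gripper opens to 88 mm and grips with 3 to 60 N. Pads are 20 mm wide; open, the fingers measure 115 mm over their backs; the gripper's body (75 mm by 178 mm) begins 61 mm behind the grasp point.
Start: joints at [62.326, 23.554, -0.728, 91.456, 0.321, 64.991, -4.71], TCP at [0.252, -0.572, 0.223] pointing down, gripper open.
Joint ranges: [-169.25, 169.25], [-16.82, 113.86], [-84.01, 82.57], [7.8, 145.47], [-59.2, 239.2], [7.22, 106.19], [-163.78, 163.78]. Speed limits (degrees/s): [136.94, 136.94, 172.46, 172.46, 180, 180, 180].

## Interface

Orientations are given as [roll, pitch, yaw] about the fixed x, y, z axes, in that order (R = Rz(yaw) Ry(pitch) Rx(roll)).
In Python, from bench import r gives the robot as it stands. The module is installed in compiled form; this text tells all that it offers.
- The arm moves only by the tool jog_arm, never from a script. Its arguments are lists of equal length, an entry for each row: "angular": the turn, a rotation vector about the world's x, y, z each as a share of 2 rad, from -1 to 1, a list of three; "slide": the shift along the world's x, y, z each as a share of 0.2 m, from -1 to 1, a list of three; "grip": the opening, from 0 (shut) to 1 (fully open). A call has 1 to 10 rows; each row is the pose to reach, as a shift and turn from the pose commanded when the call began; what a row does not reach only later rows make up. A row lasts 1/8 s, in which the tool goes at most 62.5 mm and 10.7 degrees, less where a joint would pass 70% of its speed; a pose out of reach is approached as far as the arm can. A call with a number of a shift or a turn outside -1 to 1 is refused whole. A call with a gripper value outside its range is refused whole. The fingers move at their own pace and stop on an object; "newtons" is the grip in N (left out, the last holds). Time passes only in rows, so rows that repeat a pose let the fingers close. It gives the time, the measured TCP pose, the force, the opening and the grip force at its end, in the units of the state.
- r.get_state(): the state, without advancing time (a new reading comes with each control period).
- r.get_image(name): name is "side" or "top"; returns the picture (400x640x3 uint8, blue, green, red); there is no depth.
- r.calibration(name): a dict with "camera_matrix" (3x3 intrinsics, pixels), "dist" ([k1, k2, p1, p2, k3] as OpenCV has them; the pictures are not rectified), "camera_from_world" (4x4, takes a point from world to camera coordinates). Camera axes: x right, y down, z forward; pixel columns grow to the right and rows downward; lengths in m; the calibration is good to about 2 mm. A picture is of the moment at which its call begins. calibration takes no time and is no camera call.
- r.hand_in(): hands the job in; it is judged then, once.
The state is a dict: "time_s": time; "joint_positions": joint angles; "qvel": joint speeds; "effort": joint torques, N m; "position": TCP position; "tool_rot": TCP orientation; "force": force on the tool from outside, world axes, zero at the start; "moment": the same for the moment, N m; "width": opening from 0.0 (shut) to 1.0 (fully open); "grasp_force": force on a finger pad.
Only numpy, scipy, OpenCV 4.12 (cv2) and the standard library are available. Lean on these libraries where they do the work, as an engineer would, in place of code of your own. Each camera call takes 0.05 s, during which the arm holds its last target. There are 200 camera calls.

## Working session

There is one attempt and no reset: what is moved stays moved. The work goes in short steps, Python scripts to look and compute and a tool call to move; the robot and the scene stay as the last step left them, time stands still between calls to the robot, and variables do not carry over. Pictures are saved under pics/ and viewed, at most 10 in all, crops included, and the job is handed in when it is done.

Besides the shell and the picture viewer there is one more tool, called after ">>>" by a JSON object that holds its "fn" and its "kwargs". jog_arm: Moves the arm, as the interface text tells. Its arguments: {"type":"object","properties":{"angular":{"type":"array","items":{"type":"array","items":{"type":"number"}}},"slide":{"type":"array","items":{"type":"array","items":{"type":"number"}}},"grip":{"type":"array","items":{"type":"number"}},"newtons":{"type":"number"}},"required":["angular","slide","grip"]}

```bash
mkdir -p pics
python3 - <<'E'
from bench import r
import cv2,numpy as np
for n in("top","side"):
    im=r.get_image(n);cv2.imwrite(f"pics/{n}0.png",im)
    c=r.calibration(n);T=np.array(c["camera_from_world"]);print(n,np.round(c["camera_matrix"],1).tolist(),np.round(c["dist"],3),(-T[:3,:3].T@T[:3,3]).round(3))
s=r.get_state();print(s["time_s"],s["position"],s["tool_rot"],s["force"],s["width"])
E
```

```text
top [[409.7, 0.0, 321.9], [0.0, 409.7, 198.7], [0.0, 0.0, 1.0]] [-0.066  0.     0.     0.     0.   ] [ 0.327 -0.074  1.286]
side [[400.2, 0.0, 325.8], [0.0, 400.2, 197.5], [0.0, 0.0, 1.0]] [-0.077  0.     0.     0.     0.   ] [-0.015  0.787  0.71 ]
0.1 [ 0.25167443 -0.57158415  0.22187781] [-1.79917066e+02  3.67115447e-03  2.37679907e+01] [ 0.19225939 -0.47149196  1.17717623] 0.99843696201216
```

View pics/top0.png

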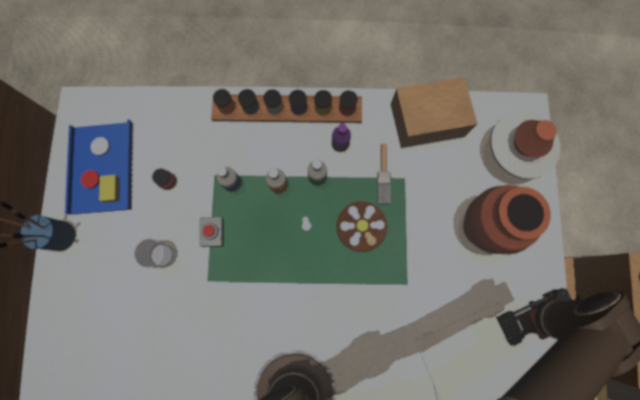

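View pics/side0.png

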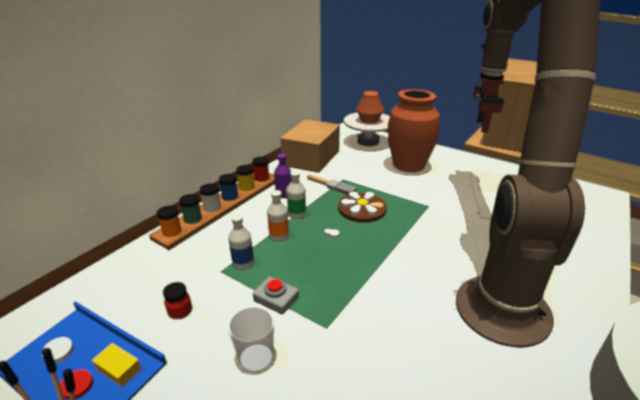

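Top view: red button (209,231), bottles (228,178), (276,180), (317,170), plaque (362,226) with its bare patch near (370,239), vase right (508,218). Side view: blue (240,245), orange (278,217) in the middle and green (296,197), so the orange one is the middle bottle in the top view.

```bash
cat > h.py <<'E'
import cv2,numpy as np
from bench import r
def ray(n,uv):
    c=r.calibration(n);T=np.array(c["camera_from_world"])
    p=cv2.undistortPoints(np.array([[uv]],float),np.array(c["camera_matrix"]),np.array(c["dist"]))[0,0]
    R=T[:3,:3];return -R.T@T[:3,3],R.T@np.array([*p,1])
def onz(n,uv,z):
    o,d=ray(n,uv);return o+d*(z-o[2])/d[2]
def cross(a,b):
    (o,d),(p,e)=ray("top",a),ray("side",b)
    s=np.linalg.lstsq(np.c_[d,-e],p-o,rcond=None)[0]
    A,B=o+s[0]*d,p+s[1]*e;return (A+B)/2,np.linalg.norm(A-B)
def blob(im,box,f):
    x0,y0,x1,y1=box;c=im[y0:y1,x0:x1].astype(int)
    m=f(c[...,0],c[...,1],c[...,2]).astype(np.uint8)
    n,_,st,ce=cv2.connectedComponentsWithStats(m)
    i=1+np.argmax(st[1:,4]);return ce[i]+[x0,y0],st[i].tolist()
def proj(n,P):
    c=r.calibration(n);T=np.array(c["camera_from_world"])
    return cv2.projectPoints(np.array([P],float),cv2.Rodrigues(T[:3,:3])[0],T[:3,3],np.array(c["camera_matrix"]),np.array(c["dist"]))[0].ravel()
E
python3 - <<'E'
from h import *
t=cv2.imread("pics/top0.png");s=cv2.imread("pics/side0.png")
red=lambda b,g,R:(R>110)&(R>2*g)&(R>2*b)
a,sa=blob(t,(195,215,225,248),red);b,sb=blob(s,(255,275,300,305),red)
print("btn",a,sa,b,sb,onz("top",a,.052),onz("side",b,.052),cross(a,b))
# plaque: yellow centre, tan patch
y,sy=blob(t,(330,195,395,260),lambda b,g,R:(R>140)&(g>120)&(b<90))
print("yellow",y,sy,onz("top",y,.02))
k,sk=blob(t,(330,195,395,260),lambda b,g,R:(R>130)&(g>80)&(g<R-25)&(b>60)&(b<g-15))
print("tan",k,sk,onz("top",k,.018))
big=lambda im,box,n:cv2.resize(im[box[1]:box[3],box[0]:box[2]],None,fx=n,fy=n,interpolation=cv2.INTER_CUBIC)
A=big(t,(205,150,335,210),6);B=big(t,(335,200,390,250),5);C=big(s,(225,175,315,230),5)
o=np.zeros((600,800,3),np.uint8);o[:360,:780]=A;o[360:600,:275]=B[:240];o[360:600,300:750]=C[:240];cv2.imwrite("pics/crop.png",o)
for v in [(508,218),(500,190)]:print("vase",onz("top",v,.288))
E
```

```text
btn [208.27848101 230.44303797] [9, 11, 10, 10, 79] [274.47857143 284.66428571] [12, 4, 15, 12, 140] [0.47133396 0.27105631 0.052     ] [0.4698574 0.2766906 0.052    ] (array([0.47254906, 0.27280154, 0.0472956 ]), np.float64(0.0015414304800289978))
yellow [362.05882353 225.02941176] [28, 26, 9, 9, 68] [ 0.50096129 -0.19908041  0.02      ]Traceback (most recent call last):
  File "<stdin>", line 9, in <module>
  File "h.py", line 17, in blob
    i=1+np.argmax(st[1:,4]);return ce[i]+[x0,y0],st[i].tolist()
        ~~~~~~~~~^^^^^^^^^^
    return _wrapfunc(a, 'argmax', axis=axis, out=out, **kwds)
    return bound(*args, **kwds)
ValueError: attempt to get argmax of an empty sequence
```

Run:
```python
from h import *
t=cv2.imread("pics/top0.png");s=cv2.imread("pics/side0.png")
print(t[239,366:376].tolist(),t[236,366:376].tolist())
k,sk=blob(t,(330,195,395,260),lambda b,g,R:(R>110)&(R-b>50)&(R-g>25)&(R-g<80)&(g>65))
print("tan",k,sk,onz("top",k,.018))
big=lambda im,box,n:cv2.resize(im[box[1]:box[3],box[0]:box[2]],None,fx=n,fy=n,interpolation=cv2.INTER_CUBIC)
A=big(t,(205,150,335,210),6);B=big(t,(335,200,390,250),5);C=big(s,(225,175,315,230),5)
o=np.zeros((600,800,3),np.uint8);o[:360,:780]=A;o[360:600,:275]=B[:240];o[360:600,300:750]=C[:240];cv2.imwrite("pics/crop.png",o)
for v in [(495,215),(550,215),(522,190),(522,238)]:print("vase",onz("top",v,.288))
```

```text
[[67, 88, 110], [87, 112, 131], [100, 127, 144], [103, 131, 147], [103, 132, 148], [102, 132, 148], [102, 132, 148], [100, 129, 147], [93, 122, 141], [80, 106, 127]] [[92, 119, 140], [100, 128, 146], [103, 132, 147], [103, 133, 147], [103, 131, 145], [98, 124, 138], [89, 113, 128], [76, 97, 116], [63, 81, 104], [54, 69, 95]]Traceback (most recent call last):
  File "<stdin>", line 4, in <module>
  File "h.py", line 17, in blob
    i=1+np.argmax(st[1:,4]);return ce[i]+[x0,y0],st[i].tolist()
        ~~~~~~~~~^^^^^^^^^^
    return _wrapfunc(a, 'argmax', axis=axis, out=out, **kwds)
    return bound(*args, **kwds)
ValueError: attempt to get argmax of an empty sequence
```

Run:
```python
from h import *
t=cv2.imread("pics/top0.png");s=cv2.imread("pics/side0.png")
big=lambda im,box,n:cv2.resize(im[box[1]:box[3],box[0]:box[2]],None,fx=n,fy=n,interpolation=cv2.INTER_CUBIC)
A=big(t,(205,150,335,210),6);B=big(t,(335,200,390,250),5);C=big(s,(225,175,315,230),5)
o=np.zeros((600,800,3),np.uint8);o[:360,:780]=A;o[360:600,:275]=B[:240];o[360:600,300:750]=C[:240];cv2.imwrite("pics/crop.png",o)
for v in [(495,215),(550,215),(522,190),(522,238)]:print("vase",onz("top",v,.288))
k,sk=blob(t,(330,195,395,260),lambda b,g,R:(R>115)&(R-b>35)&(R-g>8)&(g>90)&(b>78))
print("tan",k,sk,onz("top",k,.018))
```

```text
vase [ 0.49463935 -0.5058921   0.288     ]
vase [ 0.49679439 -0.64890265  0.288     ]
vase [ 0.56007794 -0.58070465  0.288     ]
vase [ 0.43782318 -0.57117165  0.288     ]
tan [370.03448276 238.47126437] [35, 37, 11, 13, 87] [ 0.45962261 -0.22402072  0.018     ]
```

View pics/crop.png

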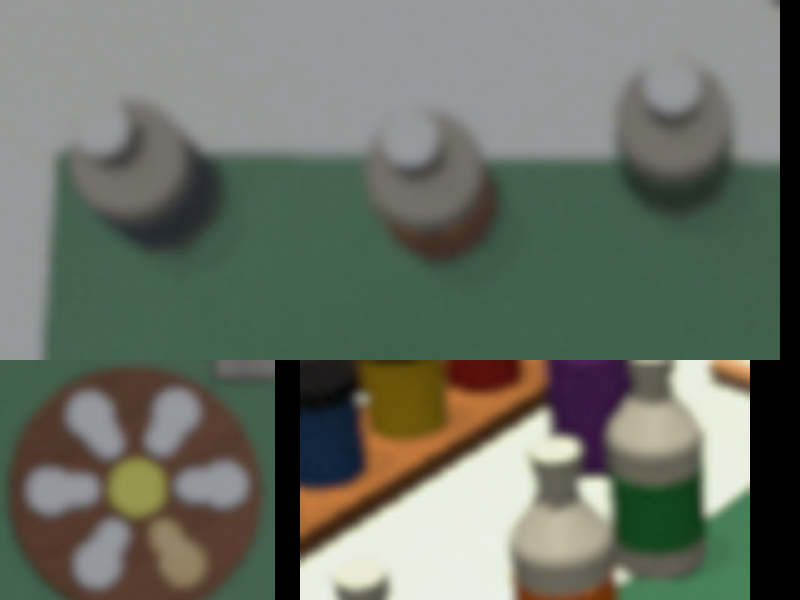

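The orange bottle's cap top is at about (273.7,173) in the top view and (276,193) in the side view. The bare patch is the lower-right petal, at (370,238).

Run:
```python
from h import *
c=(205+412/6-.4,150+138/6-.4)
print(c,onz("top",c,.15),cross(c,(276,193)),onz("side",(276,193),.15))
b=(205+105/6,150+132/6);print("blue",onz("top",b,.15))
t=cv2.imread("pics/top0.png")
k,s=blob(t,(262,160,290,190),lambda b,g,R:(b>138)&(abs(b-R)<25)&(b>=R))
print(k,s,onz("top",k,.15))
```

```text
(273.2666666666667, 172.6) [0.63004511 0.06812476 0.15      ] (array([0.6308086 , 0.06847355, 0.14689828]), np.float64(0.0001412664973909785)) [0.62716765 0.07242225 0.15      ]
blue [0.62941228 0.2145912  0.15      ]
[275.22820513 166.73076923] [0, 0, 28, 17, 390] [0.64758685 0.0632067  0.15      ]
```

>>> {"fn": "jog_arm", "kwargs": {"angular": [[0,0,-0.03],[0,0,-0.06],[0,0,-0.09],[0,0,-0.12],[0,0,-0.15],[0,0,-0.18],[0,0,-0.2],[0,0,-0.2075]], "slide": [[0,0.1,0.05],[0,0.2,0.1],[0.05,0.35,0.15],[0.1,0.5,0.2],[0.15,0.65,0.2],[0.2,0.8,0.2],[0.25,0.9,0.2],[0.3,1,0.2]], "grip": [0,0,0,0,0,0,0,0], "newtons": 5}}

```text
time_s: 1.1
position: [0.312, -0.371, 0.2625]
tool_rot: [-180.0, 0.0, -0.0]
force: [0.6, 0.3, -0.4]
width: 0.128
grasp_force: 0.0
```

>>> {"fn": "jog_arm", "kwargs": {"angular": [[0,0,0],[0,0,0],[0,0,0],[0,0,0],[0,0,0],[0,0,0],[0,0,0]], "slide": [[0.06,0.15,0],[0.12,0.3,0],[0.18,0.45,0],[0.24,0.6,0],[0.3,0.75,0],[0.35,0.9,0],[0.4,1,0]], "grip": [0,0,0,0,0,0,0]}}

```text
time_s: 1.98
position: [0.3919, -0.1705, 0.2625]
tool_rot: [-180.0, 0.0, 0.1]
force: [0.7, 0.0, -1.0]
width: 0.006
grasp_force: 0.0
```

>>> {"fn": "jog_arm", "kwargs": {"angular": [[0,0,0],[0,0,0],[0,0,0],[0,0,0],[0,0,0],[0,0,0],[0,0,0]], "slide": [[0.03,0.15,0],[0.06,0.3,0],[0.09,0.45,0],[0.12,0.6,0],[0.15,0.75,0],[0.18,0.9,0],[0.2,1,0]], "grip": [0,0,0,0,0,0,0]}}

```text
time_s: 2.85
position: [0.4317, 0.0294, 0.2625]
tool_rot: [-180.0, 0.0, 0.1]
force: [0.6, -0.0, -0.6]
width: 0.004
grasp_force: 0.0
```

>>> {"fn": "jog_arm", "kwargs": {"angular": [[0,0,0],[0,0,0],[0,0,0],[0,0,0],[0,0,0],[0,0,0],[0,0,0]], "slide": [[0.03,0.15,0],[0.06,0.3,0],[0.09,0.45,0],[0.12,0.6,0],[0.15,0.75,0],[0.18,0.9,0],[0.2,1,0]], "grip": [0,0,0,0,0,0,0]}}

```text
time_s: 3.72
position: [0.4716, 0.2293, 0.2623]
tool_rot: [-180.0, 0.0, 0.1]
force: [-0.5, -0.2, 0.5]
width: 0.008
grasp_force: 0.0
```

>>> {"fn": "jog_arm", "kwargs": {"angular": [[0,0,0],[0,0,0],[0,0,0],[0,0,0],[0,0,0],[0,0,0],[0,0,0],[0,0,0],[0,0,0],[0,0,0]], "slide": [[0,0.1,0],[0,0.214,0],[0,0.214,-0.15],[0,0.214,-0.35],[0,0.214,-0.55],[0,0.214,-0.7],[0,0.214,-0.8],[0,0.214,-0.86],[0,0.214,-0.9],[0,0.214,-0.9]], "grip": [0,0,0,0,0,0,0,0,0,0]}}

```text
time_s: 4.97
position: [0.4718, 0.2708, 0.0826]
tool_rot: [180.0, 0.0, -0.0]
force: [0.0, 0.3, -0.6]
width: 0.003
grasp_force: 0.0
```

Run:
```python
from h import *
t=r.get_image("top");s=r.get_image("side")
print(proj("top",[.4715,.272,.052]),proj("side",[.4715,.272,.052]))
o=np.zeros((400,800,3),np.uint8)
o[:,:400]=cv2.resize(t[190:270,170:250],(400,400),interpolation=2);o[:,400:]=cv2.resize(s[225:325,225:325],(400,400),interpolation=2)
cv2.imwrite("pics/p1.png",o)
print(r.get_state()["position"],r.get_state()["force"])
```

```text
[207.97514929 230.38234243] [275.22327997 283.23971222]
[0.47221925 0.27103206 0.08325496] [ 0.99528284  0.29007743 -0.4897508 ]
```

View pics/p1.png

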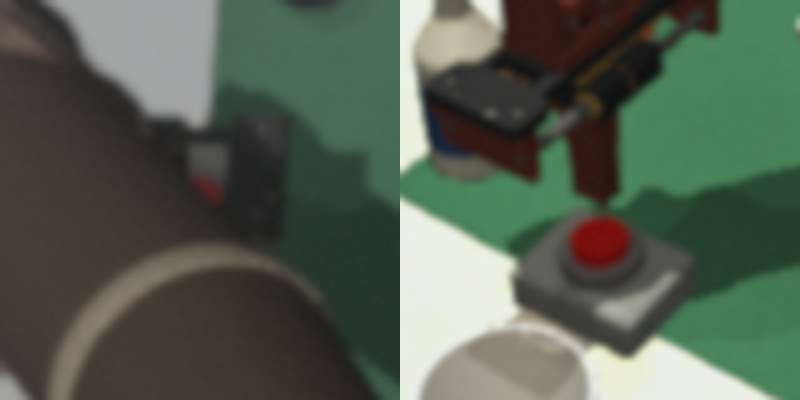

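The closed fingertip is right above the red button (side crop, tip (597,195), button (600,242)). The body is clear of the beaker and the blue bottle.

>>> {"fn": "jog_arm", "kwargs": {"angular": [[0,0,0],[0,0,0],[0,0,0],[0,0,0],[0,0,0],[0,0,0],[0,0,0],[0,0,0]], "slide": [[0,0,-0.05],[0,0,-0.1],[0,0,-0.13],[0,0,-0.15],[0,0,-0.165],[0,0,-0.175],[0,0,-0.18],[0,0,-0.18]], "grip": [0,0,0,0,0,0,0,0]}}

```text
time_s: 6.08
position: [0.4717, 0.2707, 0.0468]
tool_rot: [180.0, 0.0, -0.0]
force: [-3.1, -1.5, 4.8]
width: 0.004
grasp_force: 2.3
```

>>> {"fn": "jog_arm", "kwargs": {"angular": [[0,0,0],[0,0,0],[0,0,0],[0,0,0]], "slide": [[0,0,-0.005],[0,0,-0.009],[0,0,-0.009],[0,0,-0.009]], "grip": [0,0,0,0]}}

```text
time_s: 6.58
position: [0.4718, 0.2708, 0.0461]
tool_rot: [180.0, -0.0, -0.0]
force: [-6.9, -4.2, 16.9]
width: 0.007
grasp_force: 9.1
```

The button is at its stop (17 N). Rising now.

>>> {"fn": "jog_arm", "kwargs": {"angular": [[0,0,0],[0,0,0],[0,0,0],[0,0,0],[0,0,0],[0,0,0],[0,0,0],[0,0,0],[0,0,0],[0,0,0]], "slide": [[0,0,0.03],[0,0,0.08],[0,0,0.15],[0,0,0.3],[0,0,0.45],[0,0,0.6],[0,0,0.75],[0,0,0.88],[0,0,0.97],[0,0,0.97]], "grip": [0,0,0,0,0,0,0,0,0,0]}}

```text
time_s: 7.82
position: [0.4725, 0.2712, 0.2402]
tool_rot: [-179.9, -0.1, -0.0]
force: [-0.6, 0.6, -0.8]
width: 0.006
grasp_force: 0.0
```

>>> {"fn": "jog_arm", "kwargs": {"angular": [[0,0,0],[0,0,0],[0,0,0],[0,0,0],[0,0,0],[0,0,0],[0,0,0],[0,0,0],[0,0,0],[0,0,0]], "slide": [[0,-0.12,0],[0.08,-0.24,0],[0.16,-0.36,0],[0.26,-0.48,0],[0.36,-0.6,0],[0.48,-0.72,0],[0.6,-0.84,0],[0.7,-0.94,0],[0.79,-1,0],[0.79,-1,0]], "grip": [0,0,0,0,0,0,0,0,0,0]}}

```text
time_s: 9.07
position: [0.63, 0.0693, 0.2369]
tool_rot: [180.0, 0.1, -0.1]
force: [-0.7, -0.1, -0.2]
width: 0.004
grasp_force: 0.0
```

Run:
```python
from h import *
s=r.get_image("side");print(r.get_state()["position"],r.get_state()["time_s"])
P=r.get_state()["position"];print("tip px",proj("side",P))
cv2.imwrite("pics/p2.png",cv2.resize(s[130:310,200:360],(640,720)[:1]+(720,),interpolation=2)[:600])
print("target px",proj("side",[.63,.068,.15]))
red=lambda b,g,R:(R>110)&(R>2*g)&(R>2*b)
print("btn",blob(s,(255,275,300,305),red))
```

```text
[0.62924727 0.07074844 0.23733216] 9.125
tip px [273.74671669 164.16397525]
target px [276.2391589  192.03946318]
btn (array([274.47857143, 284.66428571]), [12, 4, 15, 12, 140])
```

View pics/p2.png

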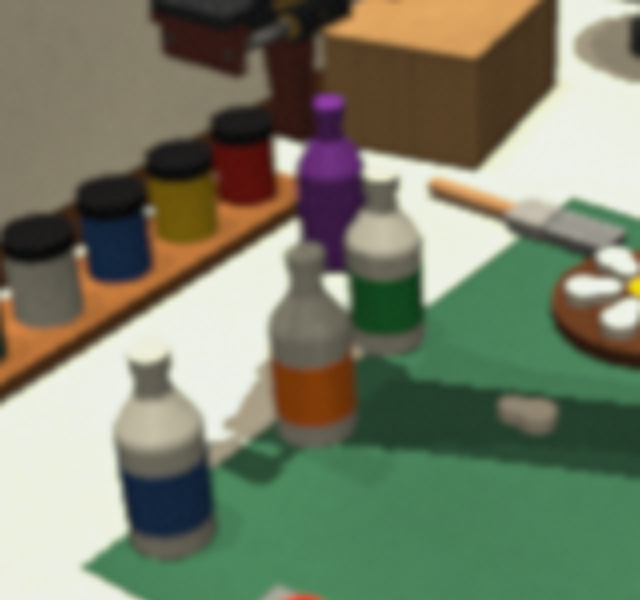

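The fingertip (crop (294,133)) is above the orange bottle's cap (306,250), all three bottles are upright, and the button is up again. Lowering to 3 cm and holding.

>>> {"fn": "jog_arm", "kwargs": {"angular": [[0,0,0],[0,0,0],[0,0,0],[0,0,0],[0,0,0],[0,0,0],[0,0,0],[0,0,0],[0,0,0],[0,0,0]], "slide": [[0,-0.007,-0.05],[0,-0.007,-0.1],[0,-0.007,-0.15],[0,-0.007,-0.2],[0,-0.007,-0.24],[0,-0.007,-0.27],[0,-0.007,-0.285],[0,-0.007,-0.285],[0,-0.007,-0.285],[0,-0.007,-0.285]], "grip": [0,0,0,0,0,0,0,0,0,0]}}

```text
time_s: 10.38
position: [0.63, 0.0694, 0.1821]
tool_rot: [180.0, -0.0, -0.0]
force: [0.1, -0.9, -0.1]
width: 0.011
grasp_force: 0.0
```

>>> {"fn": "jog_arm", "kwargs": {"angular": [[0,0,0],[0,0,0],[0,0,0],[0,0,0],[0,0,0],[0,0,0],[0,0,0],[0,0,0],[0,0,0],[0,0,0]], "slide": [[0,0,0],[0,0,0],[0,0,0],[0,0,0],[0,0,0],[0,0,0],[0,0,0],[0,0,0],[0,0,0],[0,0,0]], "grip": [0,0,0,0,0,0,0,0,0,0]}}

```text
time_s: 11.62
position: [0.6299, 0.0694, 0.1819]
tool_rot: [-180.0, 0.0, -0.0]
force: [-0.7, 1.0, -0.5]
width: 0.009
grasp_force: 0.0
```

>>> {"fn": "jog_arm", "kwargs": {"angular": [[0,0,0],[0,0,0],[0,0,0],[0,0,0],[0,0,0],[0,0,0],[0,0,0],[0,0,0],[0,0,0],[0,0,0]], "slide": [[0,0,0],[0,0,0],[0,0,0],[0,0,0],[0,0,0],[0,0,0],[0,0,0],[0,0,0],[0,0,0],[0,0,0]], "grip": [0,0,0,0,0,0,0,0,0,0]}}

```text
time_s: 12.88
position: [0.6299, 0.0694, 0.1819]
tool_rot: [180.0, 0.0, -0.0]
force: [-0.6, 0.4, 0.5]
width: 0.005
grasp_force: 0.0
```

>>> {"fn": "jog_arm", "kwargs": {"angular": [[0,0,0],[0,0,0],[0,0,0],[0,0,0],[0,0,0],[0,0,0],[0,0,0],[0,0,0],[0,0,0],[0,0,0]], "slide": [[0,0,0.1],[0,0,0.2],[-0.06,0,0.28],[-0.16,0,0.3],[-0.28,0,0.3],[-0.4,-0.03,0.3],[-0.52,-0.1,0.3],[-0.64,-0.2,0.3],[-0.76,-0.33,0.3],[-0.84,-0.46,0.3]], "grip": [0,0,0,0,0,0,0,0,0,0]}}

```text
time_s: 14.12
position: [0.46, -0.0232, 0.242]
tool_rot: [180.0, 0.0, 0.0]
force: [0.8, -0.9, 0.8]
width: 0.003
grasp_force: 0.0
```

>>> {"fn": "jog_arm", "kwargs": {"angular": [[0,0,0],[0,0,0],[0,0,0],[0,0,0],[0,0,0],[0,0,0],[0,0,0],[0,0,0],[0,0,0],[0,0,0]], "slide": [[0,-0.14,0],[0,-0.28,0],[0,-0.42,0],[0,-0.56,0],[0,-0.7,0],[0,-0.82,0],[0,-0.92,0],[0,-1,0],[0,-1,-0.1],[0,-1,-0.2]], "grip": [0,0,0,0,0,0,0,0,0,0]}}

```text
time_s: 15.38
position: [0.4619, -0.2227, 0.2015]
tool_rot: [180.0, -0.0, -0.0]
force: [-0.6, 0.8, 0.1]
width: 0.004
grasp_force: 0.0
```

Run:
```python
from h import *
s=r.get_image("side");print(r.get_state()["position"],r.get_state()["time_s"])
# recheck plaque gap from side view
y,sy=blob(s,(335,185,390,225),lambda b,g,R:(R>180)&(g>150)&(b<110))
print("yellow",y,sy,onz("side",y,.02))
print("gap px",proj("side",[.461,-.223,.018]),proj("top",[.461,-.223,.018]))
cv2.imwrite("pics/p3.png",cv2.resize(s[130:250,280:440],(800,600),interpolation=2))
```

```text
[ 0.46052728 -0.22207751  0.19887828] 15.425Traceback (most recent call last):
  File "<stdin>", line 4, in <module>
  File "h.py", line 17, in blob
    i=1+np.argmax(st[1:,4]);return ce[i]+[x0,y0],st[i].tolist()
        ~~~~~~~~~^^^^^^^^^^
    return _wrapfunc(a, 'argmax', axis=axis, out=out, **kwds)
    return bound(*args, **kwds)
ValueError: attempt to get argmax of an empty sequence
```

>>> {"fn": "jog_arm", "kwargs": {"angular": [[0,0,0],[0,0,0],[0,0,0],[0,0,0],[0,0,0],[0,0,0],[0,0,0],[0,0,0],[0,0,0],[0,0,0]], "slide": [[0,0,-0.12],[0,0,-0.25],[0,0,-0.38],[0,0,-0.5],[0,0,-0.6],[0,0,-0.68],[0,0,-0.73],[0,0,-0.76],[0,0,-0.76],[0,0,-0.76]], "grip": [0,0,0,0,0,0,0,0,0,0]}}

```text
time_s: 16.68
position: [0.4622, -0.2227, 0.0503]
tool_rot: [180.0, -0.0, -0.0]
force: [0.2, -0.2, -0.1]
width: 0.01
grasp_force: 0.0
```

Run:
```python
from h import *
s=r.get_image("side");print(r.get_state()["position"],r.get_state()["time_s"])
f=lambda P:((proj("side",P)-[280,130])*5).round()
print("gap px",f([.461,-.223,.018]),"tip",f(r.get_state()["position"]),"centre",f([.501,-.199,.02]))
cv2.imwrite("pics/p3.png",cv2.resize(s[130:250,280:440],(800,600),interpolation=2))
```

```text
[ 0.46226251 -0.22275517  0.05036901] 16.725
gap px [482. 371.] tip [483. 328.] centre [410. 366.]
```

View pics/p3.png

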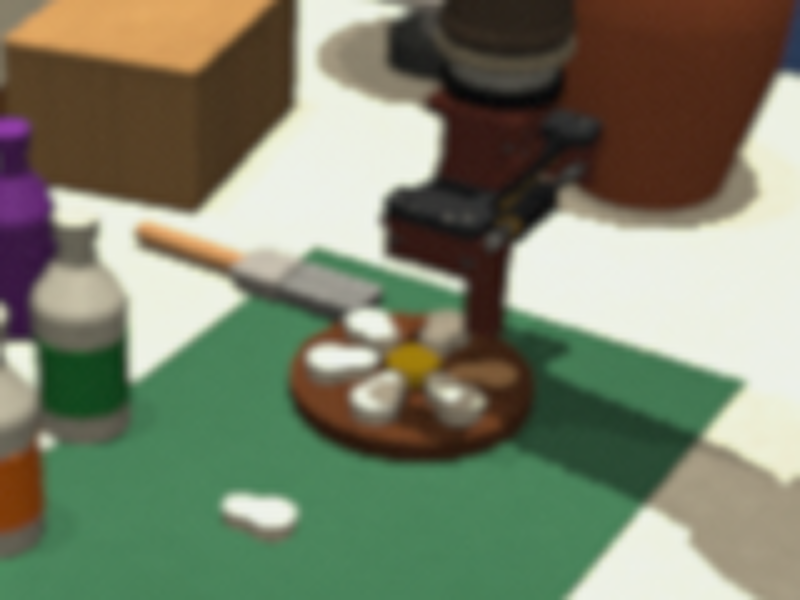

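The fingertip (485,330) is about 3 cm above the bare patch (485,373), with nothing touched, so I'm holding one second and handing in.

>>> {"fn": "jog_arm", "kwargs": {"angular": [[0,0,0],[0,0,0],[0,0,0],[0,0,0],[0,0,0],[0,0,0],[0,0,0],[0,0,0],[0,0,0],[0,0,0]], "slide": [[0,0,0],[0,0,0],[0,0,0],[0,0,0],[0,0,0],[0,0,0],[0,0,0],[0,0,0],[0,0,0],[0,0,0]], "grip": [0,0,0,0,0,0,0,0,0,0]}}

```text
time_s: 17.98
position: [0.4619, -0.2226, 0.0498]
tool_rot: [180.0, 0.0, -0.0]
force: [-0.1, -0.8, 0.2]
width: 0.01
grasp_force: 0.0
```

```bash
python3 -c "
from bench import r
print(r.hand_in())"
```

```text
the job is handed in; nothing more can be done
None
```

I pressed the lamp switch fully and let it come up, held 3 cm over the orange bottle's cap for at least 2.5 s, and handed in at about 18 s, still pointing 3 cm above the empty petal place with nothing else touched; no verdict came back.

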